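# Press a row of vial stoppers home

## Robot

A 6-joint arm with a two-finger parallel gripper is mounted at the origin on the work surface. World frame = base frame: x ahead of the robot, y to its left, z up, the work surface at z = 0. Lengths are in m, angles in rad, forces in N, time in s.
With the tool pointing down it reaches from about 0.35 to 0.975 m from the base axis. Payload 4.9 kg.
Tool frame: the origin (TCP) lies on the centre line of the jaws, within the pads' length; the fingertips stand 17 mm ahead of it and the grasp point (between the pads) lies 2 mm behind it (ctrl.tcp_to_tips is the x of the fingertips in the tool frame, in m); x points along the fingers, z is the direction in which the jaws open and shut, and the axes are right-handed (so a half turn about x gives the same grasp; the last joint's range is limited). The gripper opens to 85 mm and grips with 20 to 120 N. Pads are 22 mm wide; open, the fingers measure 114 mm over their backs; the gripper's body (76 mm by 85 mm) begins 54 mm behind the grasp point. The pads swing forward as they close: fully open they stand 13 mm farther back than shut.
Start: joints at [1.144, 0.053, 1.613, -0, 1.476, -0.119], TCP at [0.189, 0.596, 0.209] pointing down, gripper open.
Joint ranges: [-3.01, 3.01], [-1.01, 2.22], [0.06, 2.58], [-1.02, 4.17], [0.09, 2.62], [-3.14, 3.14]. Speed limits (rad/s): [2.57, 2.57, 3.14, 3.14, 3.14, 3.14].

## Interface

Orientations are given as a rotation vector (axis times angle).
In Python, from station import ctrl, cams, finder gives the robot as it stands.
- The arm moves only by the tool step_arm, never from a script. Its argument "moves" is a list of rows, each a list of 3 entries, a list of its own where there are three numbers: the shift along the tool's x, y, z in cm, then the turn, a rotation vector about the tool's x, y, z in degrees, then the opening, from 0 (shut) to 1 (fully open). A call has exactly 10 rows; each row is the pose to reach, as a shift and turn from the pose measured when the call began, along the tool's axes at that moment; what a row does not reach only later rows make up. A row lasts 1/12 s, in which the tool goes at most 41.7 mm and 7.16 degrees, less where a joint would pass 70% of its speed; a pose out of reach is approached as far as the arm can. A call with a gripper value outside its range is refused whole. The fingers move at their own pace and stop on an object; "grip_force" is the grip in N (left out, the last holds). Time passes only in rows, so rows that repeat a pose let the fingers close, or fill a call up. It gives the time, the measured TCP pose, the force and the opening at its end, in the units of the state.
- ctrl.get_obs(): the state, without advancing time (a new reading comes with each control period).
- cams.get_image(name): name is "side" or "top" or "wrist"; returns a dict with "pixels" (384x512x3 uint8, blue, green, red), "fx", "fy", "cx", "cy" (pixels), "position" and "attitude" of the camera in the world. Camera axes: x right, y up, looking along -z (the intrinsics and any distortion apply to the point x, -y, -z); pixel columns grow to the right and rows downward; lengths in m; the calibration is good to about 2 mm. A picture is of the moment at which its call begins. There is no depth.
- ctrl.finish_job(): hands the job in, once; it reports no verdict.
Trained networks look in the newest picture that a camera, given by its name, has taken for a name from the list of things; names that differ only in an ending like _2 or _b are one class to them, and where a whole thing is asked for, a point or a joint stands for the part that bears it (a point fixed in the world has none). Each returns a list of dicts, best first, with "conf" (0 to 1); they miss things now and then, are a little off and sometimes report something else, mostly with a low value. They report only what shows in the picture. A call takes as long as a camera call. They do not tell look-alikes from the thing itself.
- finder.find_in(camera, name): "at" ([column, row] in pixels, amid what is visible of it).
- finder.regions_of(camera, name): "region" (384x512 bool, what is visible of it) and "at" ([column, row] in pixels, amid what is visible of it).
- finder.tip_of(camera, name): "at" ([column, row] in pixels: a listed point, or the origin of a listed thing).
The state is a dict: "t": time; "q": joint angles; "dq": joint speeds; "effort": joint torques, N m; "tool_pos": TCP position; "tool_rot": TCP orientation; "contact_force": force on the tool from outside, world axes, zero at the start; "wrist_torque": the same for the moment, N m; "opening": finger opening in m.
Only numpy, scipy, OpenCV 4.12 (cv2) and the standard library are available. Lean on these libraries where they do the work, as an engineer would, in place of code of your own. Each camera call takes 0.05 s, during which the arm holds its last target. There are 200 camera calls.

## Task

On the rack whose grey domed stoppers still stand proud, run a fingertip along the row and gently press each of the five stoppers fully home, one after another in order, starting at the end with the round finger tab. Once the first is home, follow the row closely, keeping the fingertip within about 3 cm above the stoppers until the last is home. Do not lift or shove the rack, and leave the loose vials on it, the other rack and everything else alone.

Things in the scene. Friction and masses are not known exactly. Their poses are not given: they have to be found in the camera images.
- rack: rack to work on: blue-grey plastic, loose on the bench (0.9 kg), five glass vials fixed upright in a row along its y axis, 36 mm apart (y = +72 to -72 mm, x = 0), mouths 62 mm high, each with a grey domed stopper standing proud, the highest parts. Origin on the bench under the middle vial; z up. Base plate 92 (x -24 to +68) x 192 x 12 mm
- tab (a point): centre of the rack's round finger tab, a flat disc sticking out 18 mm at the rack's +y end, beside stopper 1; its top is 42 mm above the bench
- other_rack: a rack of the same shape and plastic whose five vials already have flat aluminium crimp caps (tops 66 mm above the bench), no stoppers standing proud; leave it alone. Origin and axes as for the rack
- vial_a_mid (a point): centre of a loose capped vial, 23 mm diameter, 48 mm tall, standing upright on the rack's low base plate at its +x side (top 60 mm above the bench); leave it standing
- vial_b_mid (a point): centre of a second, equal loose vial on the same plate; leave it standing
- amber_mid (a point): centre of a brown bottle, 60 mm diameter, 110 mm tall, at the far side of the bench; bystander
- wash_mid (a point): centre of a white bottle, 68 mm diameter, 150 mm tall, at the right; bystander
- tipbox: closed grey and white pipette tip box, 82 x 117 x 58 mm, near right; origin at the centre of its underside; bystander
- timer: flat white bench timer, 60 x 70 x 22 mm, near left; origin at the centre of its underside; bystander
- tray: empty open steel tray, 100 x 140 x 35 mm, at the left; origin at the centre of its underside; bystander
- stopper1_top (a point): centre of the domed top of stopper 1 in the row (next to the finger tab): grey rubber, 19 mm diameter, flange and dome 6 mm high; moves with the stopper. Its height above the bench is 76 mm minus the joint value, 68 mm when home
- stopper1 (a joint): how far stopper 1 is pressed in: 0 = 8 mm proud of home, 0.008 m = fully home (hard stop). Stiff slide, about 3 N to push in; stays where it is left, cannot come out
- stopper2_top (a point): centre of the domed top of stopper 2 in the row: grey rubber, 19 mm diameter, flange and dome 6 mm high; moves with the stopper. Its height above the bench is 76 mm minus the joint value, 68 mm when home
- stopper2 (a joint): how far stopper 2 is pressed in: 0 = 8 mm proud of home, 0.008 m = fully home (hard stop). Stiff slide, about 3 N to push in; stays where it is left, cannot come out
- stopper3_top (a point): centre of the domed top of stopper 3 in the row: grey rubber, 19 mm diameter, flange and dome 6 mm high; moves with the stopper. Its height above the bench is 76 mm minus the joint value, 68 mm when home
- stopper3 (a joint): how far stopper 3 is pressed in: 0 = 8 mm proud of home, 0.008 m = fully home (hard stop). Stiff slide, about 3 N to push in; stays where it is left, cannot come out
- stopper4_top (a point): centre of the domed top of stopper 4 in the row: grey rubber, 19 mm diameter, flange and dome 6 mm high; moves with the stopper. Its height above the bench is 76 mm minus the joint value, 68 mm when home
- stopper4 (a joint): how far stopper 4 is pressed in: 0 = 8 mm proud of home, 0.008 m = fully home (hard stop). Stiff slide, about 3 N to push in; stays where it is left, cannot come out
- stopper5_top (a point): centre of the domed top of stopper 5 in the row (far end from the tab): grey rubber, 19 mm diameter, flange and dome 6 mm high; moves with the stopper. Its height above the bench is 76 mm minus the joint value, 68 mm when home
- stopper5 (a joint): how far stopper 5 is pressed in: 0 = 8 mm proud of home, 0.008 m = fully home (hard stop). Stiff slide, about 3 N to push in; stays where it is left, cannot come out
Things that resemble listed ones, but are neither listed nor needed, are in the scene too. What is shaped like the rack but brown is not meant. What is shaped like the part that bears vial_b_mid but turquoise is not meant.

How it is judged:
On the way, in this order (a step that is already met when the one before it is completed fails the run):
1. stopper 1 is pressed home, the one beside the finger tab (value of joint stopper1 above 0.0065 m), for 0.1 s.
2. stopper 2 is pressed home (value of joint stopper2 above 0.0065 m), for 0.1 s.
3. stopper 3 is pressed home (value of joint stopper3 above 0.0065 m), for 0.1 s.
4. stopper 4 is pressed home (value of joint stopper4 above 0.0065 m), for 0.1 s.
5. stopper 5 is pressed home (value of joint stopper5 above 0.0065 m), for 0.1 s.
At the end, for the whole second after the job is handed in: All five stoppers are home (within 1.5 mm of their stop), the rack stands flat within 20 mm of where it was and at rest, and its two loose vials still stand upright within 25 mm of where they were (value of joint each of stopper1, stopper2, stopper3, stopper4, stopper5 above 0.0065 m and distance of rack from where it was at the start of the episode below 0.02 m and height (world z) of rack below 0.008 m and angle between rack's own z axis and vertical below 0.1 rad and linear speed of rack below 0.02 m/s and angle between each of vial_a_mid, vial_b_mid's own z axis and vertical below 0.2 rad and distance of each of vial_a_mid, vial_b_mid from where it was at the start of the episode below 0.025 m); the robot touches nothing.
It fails at once if between first and last stopper the fingertip leaves the row (over 5 cm above it or 7 cm aside) (value of joint stopper1 above 0.0065 m and value of joint stopper5 below 0.006 m and (z of the grasp point in the frame of rack above 0.14 m or x of the grasp point in the frame of rack above 0.07 m or x of the grasp point in the frame of rack below -0.07 m)).
It fails at once if the rack is lifted or shoved (raised 8 mm or moved 20 mm) (height (world z) of rack above 0.008 m or distance of rack from where it was at the start of the episode above 0.02 m).
It fails at once if the rack or a stopper is pressed harder than 40 N (contact force between the fingers and rack above 40 N).
It fails at once if a loose vial on the rack is lifted, moved 25 mm or tipped (distance of any of vial_a_mid, vial_b_mid from where it was at the start of the episode above 0.025 m or angle between any of vial_a_mid, vial_b_mid's own z axis and vertical above 0.3 rad).
It fails at once if the other rack is pressed (over 3 N) or moved 15 mm, or a bystander is moved 20 mm (contact force between the fingers and other_rack above 3 N or distance of other_rack from where it was at the start of the episode above 0.015 m or distance of any of amber_mid, wash_mid, tipbox, timer, tray from where it was at the start of the episode above 0.02 m).
It also fails if it takes over 45 s, if anything falls off the work surface, if the arm or the gripper's body presses on something with over 40 N, if the wrist force passes 120 N, or if a joint passes its speed limit or range.

## Working session

There is one attempt and no reset: what is moved stays moved. The work goes in short steps, Python scripts to look and compute and a tool call to move; the robot and the scene stay as the last step left them, time stands still between calls to the robot, and variables do not carry over. Pictures are saved under pics/ and viewed, on a budget of 10 in all, crops included, one or two more only if the job needs it, and the job is handed in when it is done.

Besides the shell and the picture viewer there is one more tool, called after ">>>" by a JSON object that holds its "fn" and its "kwargs". step_arm: Moves the arm, as the interface text tells. Its arguments: {"type":"object","properties":{"moves":{"type":"array"},"grip_force":{"type":"number"}},"required":["moves"]}

```bash
mkdir -p pics; ls
cat > h.py <<'E'
import numpy as np, cv2
from scipy.spatial.transform import Rotation as R
from station import ctrl,cams,finder
def rot(a):
    a=np.array(a,float)
    if a.shape==(3,3): return a
    return R.from_rotvec(a).as_matrix() if a.size==3 else R.from_quat(a).as_matrix()
def ray(im,uv):
    d=np.array([(uv[0]-im['cx'])/im['fx'],-(uv[1]-im['cy'])/im['fy'],-1.])
    d=rot(im['attitude'])@d
    return np.array(im['position']),d/np.linalg.norm(d)
def onz(im,uv,z):
    p,d=ray(im,uv); return p+d*(z-p[2])/d[2]
def tri(rays):
    A=np.zeros((3,3));b=np.zeros(3)
    for p,d in rays:
        M=np.eye(3)-np.outer(d,d);A+=M;b+=M@p
    x=np.linalg.solve(A,b)
    return x,[np.linalg.norm(np.cross(x-p,d)) for p,d in rays]
def proj(im,X):
    c=rot(im['attitude']).T@(np.array(X)-im['position'])
    return [im['cx']+im['fx']*c[0]/-c[2], im['cy']-im['fy']*c[1]/-c[2]]
E
python3 - <<'E'
from h import *
ims={n:cams.get_image(n) for n in('top','side')}
for n,i in ims.items():
    print(n,{k:v for k,v in i.items() if k!='pixels'})
    cv2.imwrite(f'pics/{n}0.png',cv2.resize(i['pixels'],(768,576),interpolation=cv2.INTER_CUBIC))
    for nm in['rack','tab','stopper1_top','stopper5_top','vial_a_mid']:
        print(n,nm,[(np.round(d['at']).tolist(),round(d['conf'],2)) for d in finder.tip_of(n,nm)])
print(ctrl.get_obs())
E
```

```text
pics
top {'fx': 439.96403948127755, 'fy': 439.96403948127755, 'cx': 251.0982269985243, 'cy': 192.3845418368872, 'position': array([0.35962614, 0.00777943, 1.67328221]), 'attitude': array([ 0.06244725, -0.07260218, -1.57937643])}
top rack [([215.0, 182.0], 0.81), ([181.0, 272.0], 0.67)]
top tab [([239.0, 181.0], 0.94), ([193.0, 294.0], 0.78)]
top stopper1_top [([193.0, 290.0], 0.54), ([228.0, 191.0], 0.46)]
top stopper5_top [([196.0, 173.0], 0.37)]
top vial_a_mid [([225.0, 188.0], 0.48)]
side {'fx': 373.86470133925684, 'fy': 373.86470133925684, 'cx': 253.82662884862722, 'cy': 196.86635391517086, 'position': array([0.4975517 , 0.85550975, 0.79097071]), 'attitude': array([ 0.02010978, -1.32062714, -2.81597805])}
side rack [([242.0, 244.0], 0.9)]
side tab [([402.0, 260.0], 0.98), ([248.0, 215.0], 0.82), ([247.0, 210.0], 0.66)]
side stopper1_top [([246.0, 220.0], 0.64), ([240.0, 229.0], 0.59), ([246.0, 209.0], 0.56)]
side stopper5_top [([361.0, 288.0], 0.63), ([232.0, 245.0], 0.46)]
side vial_a_mid [([245.0, 216.0], 0.47), ([259.0, 231.0], 0.45)]
{'t': 0.6, 'q': array([ 1.14399072e+00,  5.26921608e-02,  1.61286795e+00,  5.02628816e-06,
        1.47599897e+00, -1.19003465e-01]), 'dq': array([ 0.0005441 , -0.00061596, -0.00073149, -0.00128371,  0.00133285,
       -0.00049106]), 'effort': array([ 3.18948551e-04, -3.93406570e+01, -3.70230639e+01, -5.23580343e-05,
        6.73571485e-04,  1.73284576e-06]), 'tool_pos': array([0.18935166, 0.59562257, 0.20912761]), 'tool_rot': array([-0.9795077 ,  1.33920638,  0.97954225]), 'contact_force': array([-0.16644758, -0.22526371, -0.20235846]), 'wrist_torque': array([-0.0469723 ,  0.002352  , -0.01283861]), 'opening': 0.08523079736904648}
```

View pics/top0.png

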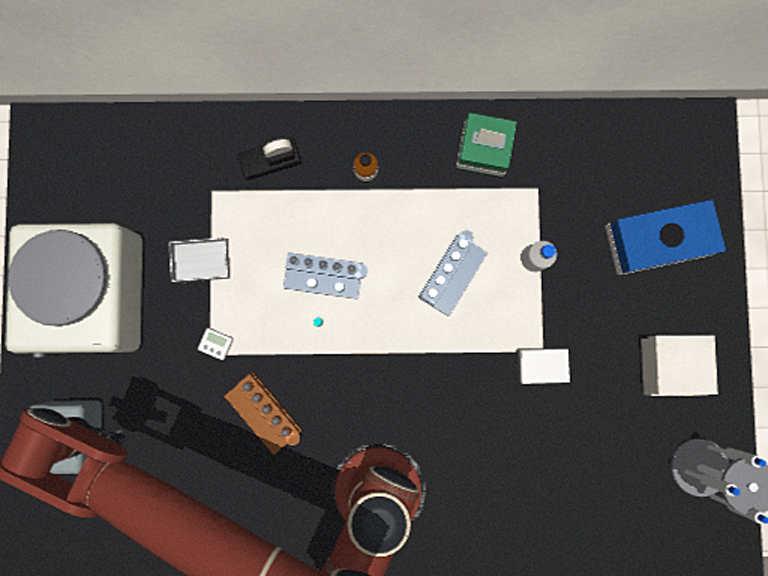

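View pics/side0.png

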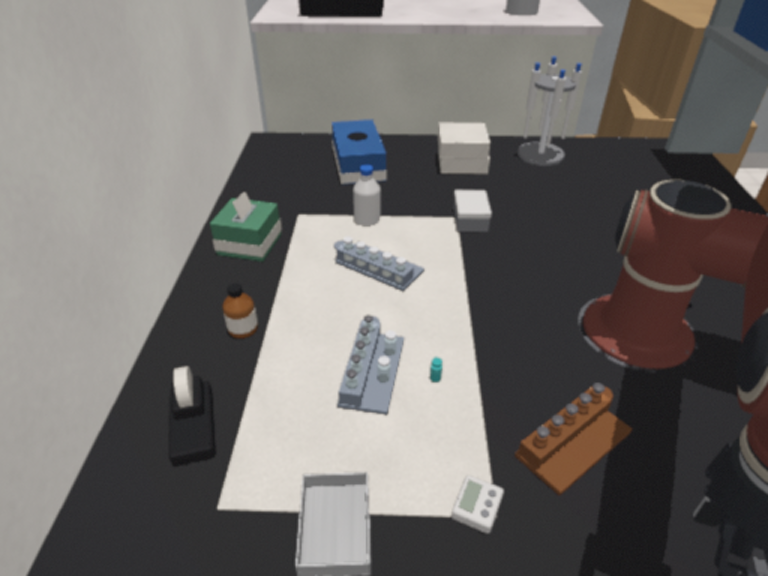

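The top picture shows three candidate racks:
- The blue-grey rack with grey domes spans about (293–352, 258–270), with its tab at (360, 271).
- The blue-grey rack with white caps is at about (450, 270).
- The brown rack is at (265, 410).

The first one fits the description: blue-grey, dark domes, and two loose vials on its plate. I'll confirm it in one enlarged crop.

Run:
```python
from h import *
a=cams.get_image('top')['pixels'][155:210,180:255]; b=cams.get_image('side')['pixels'][203:278,218:278]
A=cv2.resize(a,(450,330),interpolation=cv2.INTER_CUBIC);B=cv2.resize(b,(336,420),interpolation=cv2.INTER_CUBIC)
c=np.zeros((420,790,3),np.uint8);c[:330,:450]=A;c[:,452:788]=B
cv2.imwrite('pics/crop1.png',c)
```

```text
(no output)
```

View pics/crop1.png

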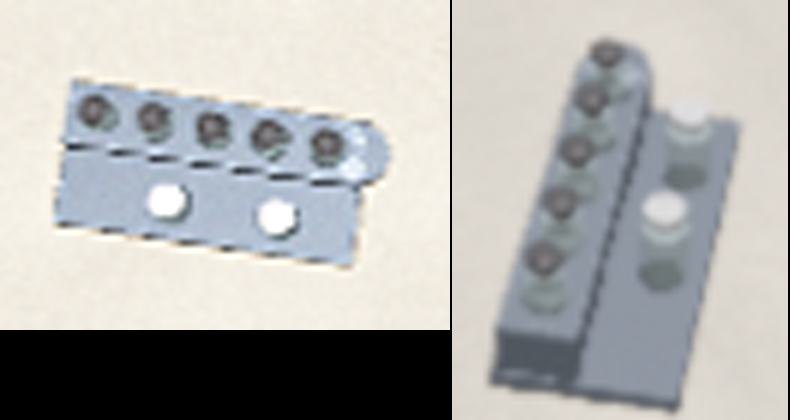

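Confirmed: there are five dark domes, the tab is beside the right-hand stopper in the top view (327, 146), and two white-capped vials stand on the plate.

Run:
```python
from h import *
t=cams.get_image('top');s=cams.get_image('side')
T=[(327,146),(270,138),(212,129),(154,119),(96,111)];S=[(606,52),(592,97),(576,150),(562,203),(543,260)]
P=[]
for a,b in zip(T,S):
    ua=(180+(a[0]+.5)/6-.5,155+(a[1]+.5)/6-.5); ub=(218+(b[0]-452+.5)/5.6-.5,203+(b[1]+.5)/5.6-.5)
    x,e=tri([ray(t,ua),ray(s,ub)]);P.append(x)
    print(x.round(4),np.round(e,4),'z=.074 top',onz(t,ua,.074).round(4),'side',onz(s,ub,.074).round(4))
print(np.linalg.norm(P[0]-P[4]))
o=ctrl.get_obs();print(o['tool_pos'],rot(o['tool_rot']).round(3),ctrl.tcp_to_tips)
w=cams.get_image('wrist');print(w['position'],rot(w['attitude']).round(3),w['fx'])
```

```text
[0.5481 0.0586 0.0709] [0.0004 0.0004] z=.074 top [0.5473 0.0585 0.074 ] side [0.5483 0.0619 0.074 ]
[0.5532 0.0933 0.0718] [0.0005 0.0005] z=.074 top [0.5525 0.0932 0.074 ] side [0.5535 0.0956 0.074 ]
[0.5592 0.1289 0.0696] [0.0003 0.0003] z=.074 top [0.5583 0.1285 0.074 ] side [0.5591 0.1332 0.074 ]
[0.5647 0.1643 0.0694] [0.0007 0.0007] z=.074 top [0.5648 0.1639 0.074 ] side [0.5635 0.1688 0.074 ]
[0.5706 0.1999 0.0683] [0.0002 0.0002] z=.074 top [0.57   0.1992 0.074 ] side [0.5698 0.2051 0.074 ]
0.14311994703203457
[0.18936152 0.59562968 0.20913683] [[ 0.    -0.953  0.303]
 [ 0.     0.303  0.953]
 [-1.     0.     0.   ]] 0.017
[0.12370547 0.61733274 0.37399022] [[ 0.304 -0.916 -0.261]
 [ 0.953  0.292  0.083]
 [ 0.    -0.274  0.962]] 312.06745702247633
```

Spacing checks out (143 mm measured against 144 mm), and the heights come out at 69–72 mm against 74–76 mm. I'll close the gripper and move over the row at a safe height, with the jaw axis along the row.

>>> {"fn": "step_arm", "kwargs": {"moves": [[[0,-3.1,-2.4],[-0.9,0,0],0],[[0,-6.2,-4.8],[-1.8,0,0],0],[[0,-9.3,-7.2],[-2.7,0,0],0],[[0,-12.4,-9.6],[-3.6,0,0],0],[[0,-15.5,-12],[-4.5,0,0],0],[[0,-18.6,-14.4],[-5.4,0,0],0],[[0,-21.7,-16.8],[-6.3,0,0],0],[[0,-24.8,-19.2],[-7.2,0,0],0],[[0,-27.9,-21.6],[-8.1,0,0],0],[[0,-31,-24],[-8.6,0,0],0]], "grip_force": 20}}

```text
t: 1.68
tool_pos: [0.4128, 0.2713, 0.2095]
tool_rot: [-1.093, 1.278, 1.093]
contact_force: [0.7, 0.3, 0.5]
opening: 0.0001
```

Run:
```python
from h import *
o=ctrl.get_obs();M=rot(o['tool_rot']);print(o['t'],o['tool_pos'],M.round(3),o['opening'],o['contact_force'])
print((M.T@(np.array([.548,.075,.19])-o['tool_pos'])*100).round(2))
```

```text
1.6833 [0.41281426 0.27133058 0.20946268] [[ 0.001 -0.988  0.156]
 [ 0.001  0.156  0.988]
 [-1.    -0.001  0.001]] 0.00014879848925733474 [0.69861983 0.30987813 0.46725559]
[  1.95 -16.42 -17.28]
```

>>> {"fn": "step_arm", "kwargs": {"moves": [[[0.2,-2.3,-2.4],[0,0,0],0],[[0.4,-4.6,-4.8],[0,0,0],0],[[0.6,-6.9,-7.2],[0,0,0],0],[[0.8,-9.2,-9.6],[0,0,0],0],[[1,-11.5,-12],[0,0,0],0],[[1.4,-13.8,-14.4],[0,0,0],0],[[1.7,-15.5,-16.3],[0,0,0],0],[[1.9,-16.4,-17.3],[0,0,0],0],[[1.9,-16.4,-17.3],[0,0,0],0],[[1.9,-16.4,-17.3],[0,0,0],0]]}}

```text
t: 2.52
tool_pos: [0.5476, 0.0749, 0.1903]
tool_rot: [-1.091, 1.279, 1.093]
contact_force: [0.0, 0.3, -0.0]
opening: 0.0002
```

Run:
```python
from h import *
o=ctrl.get_obs();print(o['t'],o['tool_pos'],o['contact_force'])
w=cams.get_image('wrist');np.savez('w1.npz',**w)
im=cv2.resize(w['pixels'],(768,576),interpolation=cv2.INTER_CUBIC)
T=[(.548,.0605),(.5531,.094),(.5588,.1305),(.5642,.166),(.5700,.202)]
for x,y in T:
    u,v=proj(w,(x,y,.074));print(round(u,1),round(v,1));cv2.circle(im,(int(u*1.5+.25),int(v*1.5+.25)),2,(0,0,255),-1)
cv2.imwrite('pics/w1.png',im)
```

```text
2.5167 [0.54760074 0.07492993 0.19030484] [ 0.01515936  0.31208019 -0.03698267]
238.0 179.0
274.4 178.7
314.2 178.6
352.8 178.3
392.1 178.3
```

View pics/w1.png

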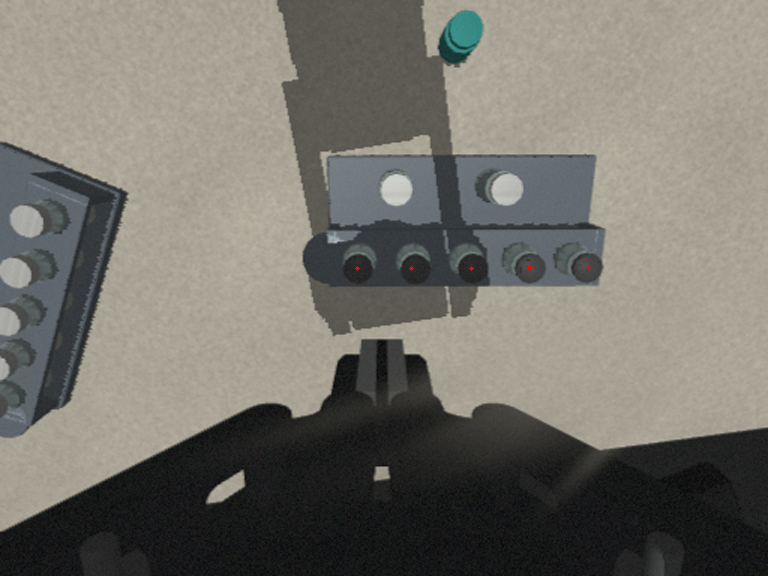

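The projected stopper centres (red dots) fall on all five domes, with stopper 1 at (357, 267) and stopper 5 at (588, 267). I'll descend to hover over stopper 1.

>>> {"fn": "step_arm", "kwargs": {"moves": [[[1,-0.3,-1.4],[0,0,0],0],[[2,-0.3,-1.4],[0,0,0],0],[[3,-0.3,-1.4],[0,0,0],0],[[4,-0.3,-1.4],[0,0,0],0],[[5,-0.3,-1.4],[0,0,0],0],[[6,-0.3,-1.4],[0,0,0],0],[[7,-0.3,-1.4],[0,0,0],0],[[7.8,-0.3,-1.4],[0,0,0],0],[[8.3,-0.3,-1.4],[0,0,0],0],[[8.3,-0.3,-1.4],[0,0,0],0]]}}

```text
t: 3.4
tool_pos: [0.5473, 0.0614, 0.1057]
tool_rot: [-1.091, 1.28, 1.095]
contact_force: [0.6, -0.5, -0.4]
opening: -0.0001
```

Run:
```python
from h import *
o=ctrl.get_obs();M=rot(o['tool_rot']);print(o['t'],o['tool_pos'],M.round(3),o['contact_force'])
for x,y in [(.548,.0605),(.5531,.094),(.5588,.1305),(.5642,.166),(.5700,.202)]: print((M.T@(np.array([x,y,.085])-o['tool_pos'])*100).round(2))
w=cams.get_image('wrist')
im=cv2.resize(w['pixels'],(768,576),interpolation=cv2.INTER_CUBIC)
s=cv2.resize(cams.get_image('side')['pixels'][170:245,195:270],(320,320),interpolation=cv2.INTER_CUBIC)
im[256:,448:]=s
cv2.imwrite('pics/w2.png',im)
```

```text
3.4 [0.54725361 0.06140282 0.10569783] [[-0.002 -0.988  0.156]
 [ 0.001  0.156  0.988]
 [-1.     0.002  0.001]] [ 0.62967353 -0.53077464 -0.38820097]
[ 2.07 -0.09 -0.08]
[ 2.07 -0.07  3.31]
[ 2.08 -0.07  7.  ]
[ 2.08 -0.05 10.59]
[ 2.08 -0.06 14.24]
```

View pics/w2.png

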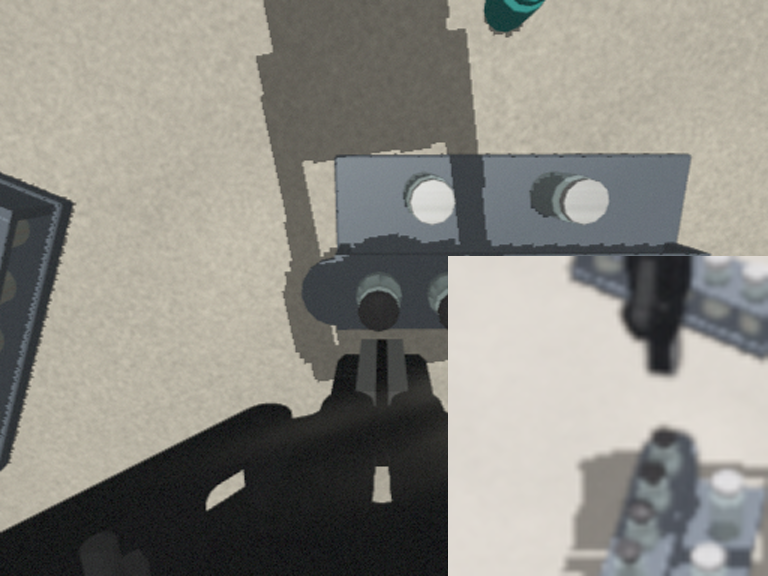

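Run:
```python
from h import *
o=ctrl.get_obs();M=rot(o['tool_rot']);tip=o['tool_pos']+M[:,0]*.017
print('tip',tip)
s=cams.get_image('side');w=cams.get_image('wrist')
for n,im,f in(('side',s,lambda u,v:(448+(u-195)*4.267,256+(v-170)*4.267)),('wrist',w,lambda u,v:(u*1.5,v*1.5))):
  for X in(tip,o['tool_pos'],[.548,.0605,.076]): print(n,np.round(f(*proj(im,X))))
print(w['position'],rot(w['attitude']).round(3))
```

```text
tip [0.54836071 0.06133184 0.09049547]
side [661. 416.]
side [661. 396.]
side [662. 431.]
wrist [379. 320.]
wrist [379. 336.]
wrist [377. 308.]
[0.48041189 0.07264334 0.27277078] [[ 0.157 -0.95  -0.272]
 [ 0.988  0.151  0.042]
 [ 0.001 -0.275  0.961]]
```

The side view puts the tip higher than predicted, so I'll check that before pressing.

Run:
```python
from h import *
o=ctrl.get_obs();M=rot(o['tool_rot']);p=o['tool_pos'];print(p,ctrl.tcp_to_tips)
s=cams.get_image('side');w=cams.get_image('wrist')
for x in(.017,0,-.02):
  for y in(-.011,.011):
    for z in(-.0145,.0145): print(x,y,z,'wrist(768)',np.round(np.array(proj(w,p+M@[x,y,z]))*1.5),'side',np.round(proj(s,p+M@[x,y,z]),1))
a=s['pixels'][150:240,195:285];A=cv2.resize(a,(540,540),interpolation=cv2.INTER_CUBIC)
for x in(.017,0,-.02):
  u,v=proj(s,p+M[:,0]*x);cv2.circle(A,(int((u-195)*6+3),int((v-150)*6+3)),3,(0,0,255),-1)
cv2.imwrite('pics/s2.png',A)
```

```text
[0.54881174 0.06126627 0.10822499] 0.017
0.017 -0.011 -0.0145 wrist(768) [345. 346.] side [242.1 203.4]
0.017 -0.011 0.0145 wrist(768) [414. 346.] side [239.9 210. ]
0.017 0.011 -0.0145 wrist(768) [344. 296.] side [249.6 204.4]
0.017 0.011 0.0145 wrist(768) [415. 296.] side [247.6 211.1]
0 -0.011 -0.0145 wrist(768) [342. 364.] side [242.  198.9]
0 -0.011 0.0145 wrist(768) [417. 364.] side [239.8 205.5]
0 0.011 -0.0145 wrist(768) [340. 310.] side [249.6 199.9]
0 0.011 0.0145 wrist(768) [418. 310.] side [247.5 206.5]
-0.02 -0.011 -0.0145 wrist(768) [337. 389.] side [241.9 193.4]
-0.02 -0.011 0.0145 wrist(768) [421. 389.] side [239.6 200. ]
-0.02 0.011 -0.0145 wrist(768) [335. 330.] side [249.6 194.4]
-0.02 0.011 0.0145 wrist(768) [423. 330.] side [247.5 201. ]
```

View pics/s2.png

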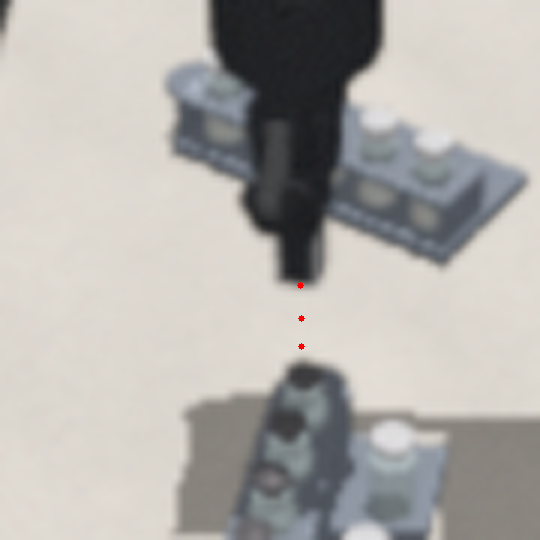

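Both cameras put the shut fingertips about 45 mm farther back along the tool than nominal. The image gap to the stopper is about 58 mm instead of 14 mm. I'll descend slowly and use contact force to find the tip, staying safe under either hypothesis.

>>> {"fn": "step_arm", "kwargs": {"moves": [[[0.2,0,-0.1],[0,0,0],0],[[0.4,0,-0.1],[0,0,0],0],[[0.6,0,-0.1],[0,0,0],0],[[0.8,0,-0.1],[0,0,0],0],[[1.0,0,-0.1],[0,0,0],0],[[1.2,0,-0.1],[0,0,0],0],[[1.4,0,-0.1],[0,0,0],0],[[1.6,0,-0.1],[0,0,0],0],[[1.8,0,-0.1],[0,0,0],0],[[1.9,0,-0.1],[0,0,0],0]]}}

```text
t: 4.53
tool_pos: [0.5485, 0.0604, 0.0889]
tool_rot: [-1.093, 1.277, 1.093]
contact_force: [-0.1, 0.1, -0.0]
opening: -0.0003
```

```bash
cat > st.py <<'E'
from h import *
import sys
s=cams.get_image('side');w=cams.get_image('wrist');o=ctrl.get_obs();M=rot(o['tool_rot']);p=o['tool_pos'];print(o['t'],p.round(4),M[:,0].round(3),o['contact_force'].round(2))
if len(sys.argv)>1:
    A=cv2.resize(s['pixels'][170:260,200:290],(450,450),interpolation=cv2.INTER_CUBIC)
    for x in(.017,-.028):
        u,v=proj(s,p+M[:,0]*x);cv2.circle(A,(int((u-200)*5),int((v-170)*5)),2,(0,0,255),-1)
    B=cv2.resize(w['pixels'][160:270,200:280],(327,450),interpolation=cv2.INTER_CUBIC)
    cv2.imwrite(sys.argv[1],np.hstack([A,B]))
E
python3 st.py pics/c3.png
```

```text
4.6333 [0.5485 0.0603 0.089 ] [ 0.001  0.001 -1.   ] [ 0.47 -0.59 -0.53]
```

View pics/c3.png

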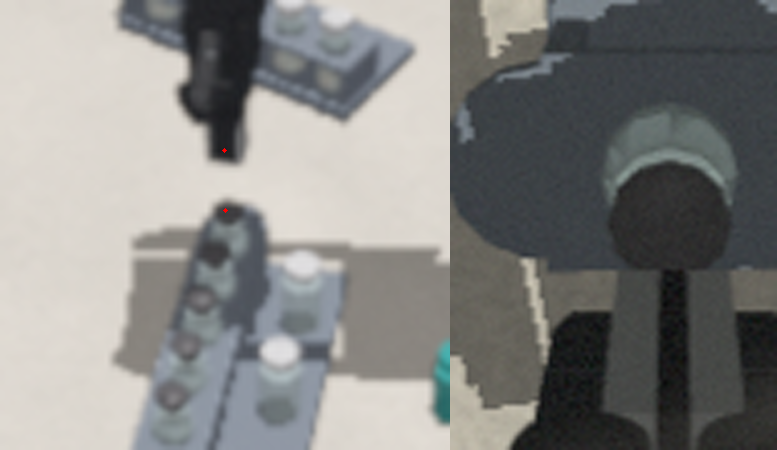

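No force appears at a nominal tip height of 72 mm, and the side view shows a clear gap (tip at row 160, stopper at row 210). The tip really is about 37 mm shorter than nominal, so I'll continue down by force.

>>> {"fn": "step_arm", "kwargs": {"moves": [[[0.2,0,0],[0,0,0],0],[[0.4,0,0],[0,0,0],0],[[0.6,0,0],[0,0,0],0],[[0.8,0,0],[0,0,0],0],[[1.0,0,0],[0,0,0],0],[[1.2,0,0],[0,0,0],0],[[1.4,0,0],[0,0,0],0],[[1.6,0,0],[0,0,0],0],[[1.8,0,0],[0,0,0],0],[[2,0,0],[0,0,0],0]]}}

```text
t: 5.47
tool_pos: [0.5485, 0.0603, 0.0688]
tool_rot: [-1.093, 1.277, 1.093]
contact_force: [-0.1, -0.4, 1.5]
opening: 0.0003
```

```bash
python3 st.py pics/c4.png
```

```text
5.5667 [0.5482 0.0604 0.0685] [ 0.001  0.001 -1.   ] [-0.17 -0.32  0.34]
```

View pics/c4.png

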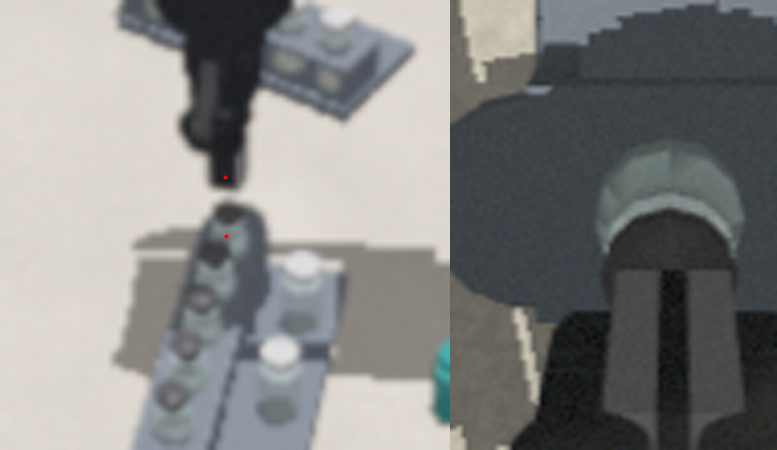

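>>> {"fn": "step_arm", "kwargs": {"moves": [[[0.2,0,0],[0,0,0],0],[[0.4,0,0],[0,0,0],0],[[0.6,0,0],[0,0,0],0],[[0.8,0,0],[0,0,0],0],[[0.9,0,0],[0,0,0],0],[[1.0,0,0],[0,0,0],0],[[1.1,0,0],[0,0,0],0],[[1.2,0,0],[0,0,0],0],[[1.3,0,0],[0,0,0],0],[[1.4,0,0],[0,0,0],0]]}}

```text
t: 6.4
tool_pos: [0.5482, 0.0604, 0.0544]
tool_rot: [-1.092, 1.278, 1.093]
contact_force: [-0.4, 0.2, 0.0]
opening: -0.0001
```

```bash
python3 st.py pics/c5.png
```

```text
6.5 [0.5481 0.0604 0.0543] [ 0.     0.001 -1.   ] [-0.27  0.   -0.97]
```

View pics/c5.png

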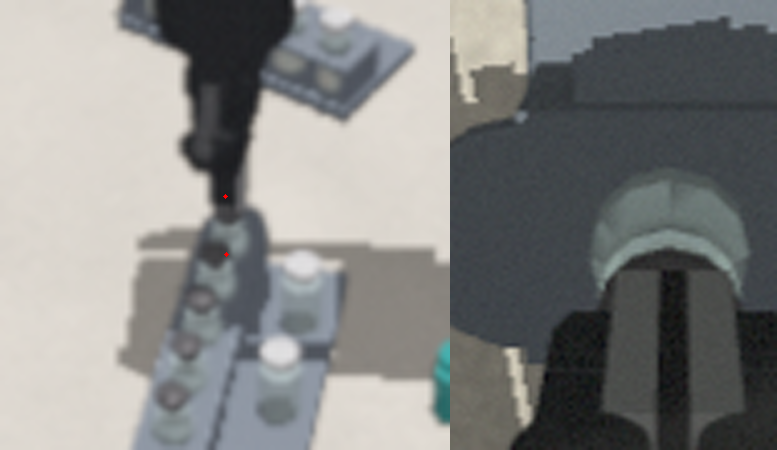

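>>> {"fn": "step_arm", "kwargs": {"moves": [[[0.1,0,0],[0,0,0],0],[[0.1,0,0],[0,0,0],0],[[0.2,0,0],[0,0,0],0],[[0.2,0,0],[0,0,0],0],[[0.3,0,0],[0,0,0],0],[[0.3,0,0],[0,0,0],0],[[0.4,0,0],[0,0,0],0],[[0.4,0,0],[0,0,0],0],[[0.5,0,0],[0,0,0],0],[[0.5,0,0],[0,0,0],0]]}}

```text
t: 7.33
tool_pos: [0.5482, 0.0604, 0.0493]
tool_rot: [-1.092, 1.278, 1.093]
contact_force: [-0.9, -0.6, 3.3]
opening: -0.0003
```

>>> {"fn": "step_arm", "kwargs": {"moves": [[[0.05,0,0],[0,0,0],0],[[0.1,0,0],[0,0,0],0],[[0.1,0,0],[0,0,0],0],[[0.15,0,0],[0,0,0],0],[[0.2,0,0],[0,0,0],0],[[0.2,0,0],[0,0,0],0],[[0.25,0,0],[0,0,0],0],[[0.3,0,0],[0,0,0],0],[[0.3,0,0],[0,0,0],0],[[0.3,0,0],[0,0,0],0]]}}

```text
t: 8.17
tool_pos: [0.5482, 0.0604, 0.0463]
tool_rot: [-1.092, 1.278, 1.093]
contact_force: [-1.0, -0.9, 2.2]
opening: -0.0003
```

>>> {"fn": "step_arm", "kwargs": {"moves": [[[0.05,0,0],[0,0,0],0],[[0.05,0,0],[0,0,0],0],[[0.1,0,0],[0,0,0],0],[[0.1,0,0],[0,0,0],0],[[0.15,0,0],[0,0,0],0],[[0.15,0,0],[0,0,0],0],[[0.2,0,0],[0,0,0],0],[[0.2,0,0],[0,0,0],0],[[0.2,0,0],[0,0,0],0],[[0.2,0,0],[0,0,0],0]]}}

```text
t: 9.0
tool_pos: [0.5483, 0.0604, 0.0455]
tool_rot: [-1.092, 1.278, 1.094]
contact_force: [-5.7, -0.3, 10.0]
opening: -0.0001
```

Stopper 1 has reached its hard stop (force rose from about 3 to 10 N at TCP z ≈ 0.0456). Now stopper 2: small lift, shift 34 mm along the row, lower.

>>> {"fn": "step_arm", "kwargs": {"moves": [[[-0.8,0,0],[0,0,0],0],[[-1.7,0,0],[0,0,0],0],[[-1.8,0,0.4],[0,0,0],0],[[-1.8,0,1.4],[0,0,0],0],[[-1.8,0,2.4],[0,0,0],0],[[-1.8,0,3.2],[0,0,0],0],[[-1.8,0,3.4],[0,0,0],0],[[-1.5,0,3.4],[0,0,0],0],[[-1.2,0,3.4],[0,0,0],0],[[-1,0,3.4],[0,0,0],0]]}}

```text
t: 9.83
tool_pos: [0.5531, 0.0939, 0.0546]
tool_rot: [-1.092, 1.279, 1.094]
contact_force: [-0.1, -1.1, -0.3]
opening: 0.0001
```

```bash
python3 st.py pics/c6.png
python3 - <<'E'
from h import *
o=ctrl.get_obs();M=rot(o['tool_rot'])
for x,y in [(.5531,.0945),(.5588,.1305)]: print((M.T@(np.array([x,y,.0457])-o['tool_pos'])*100).round(2))
E
```

```text
9.9333 [0.5529 0.0937 0.0546] [-0.002  0.001 -1.   ] [-0.07  0.45  0.21]
[ 0.89 -0.01  0.08]
[ 0.89 -0.01  3.73]
```

View pics/c6.png

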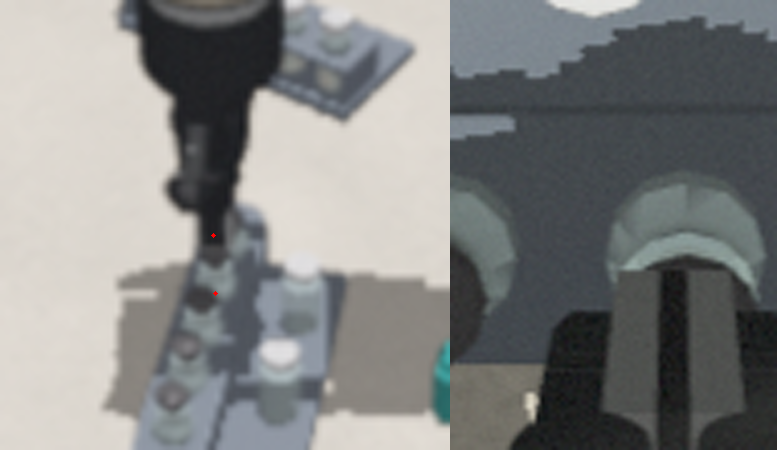

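>>> {"fn": "step_arm", "kwargs": {"moves": [[[-0.1,0,0.2],[0,0,0],0],[[0,0,0.2],[0,0,0],0],[[0.2,0,0.2],[0,0,0],0],[[0.35,0,0.2],[0,0,0],0],[[0.5,0,0.2],[0,0,0],0],[[0.65,0,0.2],[0,0,0],0],[[0.8,0,0.2],[0,0,0],0],[[0.9,0,0.2],[0,0,0],0],[[1.0,0,0.2],[0,0,0],0],[[1.0,0,0.2],[0,0,0],0]]}}

```text
t: 10.77
tool_pos: [0.5537, 0.0956, 0.0455]
tool_rot: [-1.092, 1.28, 1.094]
contact_force: [-2.1, 0.2, 7.0]
opening: -0.0001
```

Stopper 2 is home (7 N at the same depth). Now stopper 3.

>>> {"fn": "step_arm", "kwargs": {"moves": [[[0,0,0],[0,0,0],0],[[-0.8,0,0],[0,0,0],0],[[-1.7,0,0],[0,0,0],0],[[-1.8,0,0.6],[0,0,0],0],[[-1.8,0,1.6],[0,0,0],0],[[-1.8,0,2.6],[0,0,0],0],[[-1.8,0,3.4],[0,0,0],0],[[-1.8,0,3.6],[0,0,0],0],[[-1.4,0,3.6],[0,0,0],0],[[-1,0,3.6],[0,0,0],0]]}}

```text
t: 11.6
tool_pos: [0.5592, 0.1315, 0.0551]
tool_rot: [-1.093, 1.28, 1.094]
contact_force: [0.5, -0.4, -0.6]
opening: -0.0001
```

>>> {"fn": "step_arm", "kwargs": {"moves": [[[0,0,0],[0,0,0],0],[[0.1,0,0],[0,0,0],0],[[0.2,0,0],[0,0,0],0],[[0.35,0,0],[0,0,0],0],[[0.5,0,0],[0,0,0],0],[[0.65,0,0],[0,0,0],0],[[0.8,0,0],[0,0,0],0],[[0.9,0,0],[0,0,0],0],[[1.0,0,0],[0,0,0],0],[[1.0,0,0],[0,0,0],0]]}}

```text
t: 12.43
tool_pos: [0.5594, 0.1313, 0.0456]
tool_rot: [-1.093, 1.28, 1.094]
contact_force: [-1.8, -1.1, 4.3]
opening: -0.0001
```

Stopper 3 is at home depth. I'll add a touch more press and go to stopper 4.

>>> {"fn": "step_arm", "kwargs": {"moves": [[[0.1,0,0],[0,0,0],0],[[0.1,0,0],[0,0,0],0],[[-0.8,0,0],[0,0,0],0],[[-1.7,0,0],[0,0,0],0],[[-1.8,0,0.8],[0,0,0],0],[[-1.8,0,2],[0,0,0],0],[[-1.8,0,3.2],[0,0,0],0],[[-1.8,0,3.6],[0,0,0],0],[[-1.4,0,3.6],[0,0,0],0],[[-1,0,3.6],[0,0,0],0]]}}

```text
t: 13.27
tool_pos: [0.5649, 0.1675, 0.055]
tool_rot: [-1.094, 1.28, 1.095]
contact_force: [1.2, 0.6, -0.4]
opening: -0.0002
```

```bash
python3 st.py pics/c7.png
```

```text
13.3667 [0.5639 0.1667 0.0539] [-0.004 -0.001 -1.   ] [ 0.08 -0.01 -0.83]
```

View pics/c7.png

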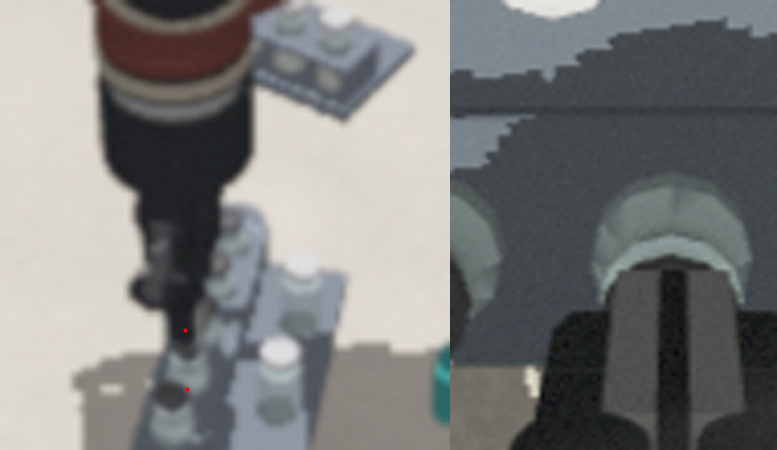

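The fingertip is centred over stopper 4 (column 672 against the finger at 673). Pressing.

>>> {"fn": "step_arm", "kwargs": {"moves": [[[0,0,0],[0,0,0],0],[[0.1,0,0],[0,0,0],0],[[0.2,0,0],[0,0,0],0],[[0.35,0,0],[0,0,0],0],[[0.5,0,0],[0,0,0],0],[[0.65,0,0],[0,0,0],0],[[0.8,0,0],[0,0,0],0],[[0.9,0,0],[0,0,0],0],[[0.95,0,0],[0,0,0],0],[[0.95,0,0],[0,0,0],0]]}}

```text
t: 14.2
tool_pos: [0.564, 0.1665, 0.0455]
tool_rot: [-1.093, 1.283, 1.096]
contact_force: [-4.5, -1.4, 9.1]
opening: 0.0001
```

>>> {"fn": "step_arm", "kwargs": {"moves": [[[0.05,0,0],[0,0,0],0],[[0.05,0,0],[0,0,0],0],[[-0.8,0,0],[0,0,0],0],[[-1.7,0,0],[0,0,0],0],[[-1.8,0,0.8],[0,0,0],0],[[-1.8,0,2],[0,0,0],0],[[-1.8,0,3.2],[0,0,0],0],[[-1.8,0,3.6],[0,0,0],0],[[-1.4,0,3.6],[0,0,0],0],[[-1,0,3.6],[0,0,0],0]]}}

```text
t: 15.03
tool_pos: [0.5695, 0.2026, 0.0548]
tool_rot: [-1.094, 1.283, 1.097]
contact_force: [0.6, 0.5, 0.8]
opening: 0.0
```

Stopper 4 is home (9 N, z 0.0455). Pressing stopper 5 at (0.570, 0.202).

>>> {"fn": "step_arm", "kwargs": {"moves": [[[0,0,0],[0,0,0],0],[[0.1,0,0],[0,0,0],0],[[0.2,0,0],[0,0,0],0],[[0.35,0,0],[0,0,0],0],[[0.5,0,0],[0,0,0],0],[[0.65,0,0],[0,0,0],0],[[0.8,0,0],[0,0,0],0],[[0.9,0,0],[0,0,0],0],[[1.0,0,0],[0,0,0],0],[[1.0,0,0],[0,0,0],0]]}}

```text
t: 15.87
tool_pos: [0.5696, 0.2024, 0.0456]
tool_rot: [-1.094, 1.283, 1.096]
contact_force: [-3.3, -2.5, 6.3]
opening: -0.0004
```

>>> {"fn": "step_arm", "kwargs": {"moves": [[[0.05,0,0],[0,0,0],0],[[0.05,0,0],[0,0,0],0],[[0.05,0,0],[0,0,0],0],[[-1,0,0],[0,0,0],0],[[-3,0,0],[0,0,0],0],[[-6,0,0],[0,0,0],0],[[-9,0,0],[0,0,0],0],[[-12,0,0],[0,0,0],0],[[-13,0,0],[0,0,0],0],[[-13,0,0],[0,0,0],0]]}}

```text
t: 16.7
tool_pos: [0.5727, 0.2034, 0.1801]
tool_rot: [-1.096, 1.275, 1.092]
contact_force: [0.0, -0.5, -0.6]
opening: 0.0004
```

Run:
```python
from h import *
w=cams.get_image('wrist');s=cams.get_image('side');print(ctrl.get_obs()['contact_force'].round(2))
A=cv2.resize(s['pixels'][195:285,215:285],(420,540),interpolation=cv2.INTER_CUBIC)
B=cv2.resize(w['pixels'][80:260,120:245],(375,540),interpolation=cv2.INTER_CUBIC)
cv2.imwrite('pics/end.png',np.hstack([A,B]))
```

```text
[-0.25 -0.09 -0.12]
```

View pics/end.png

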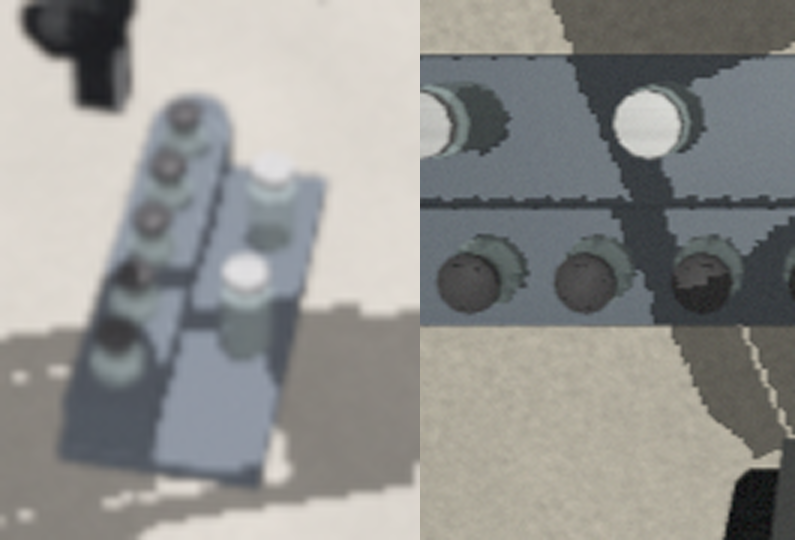

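All five domes sit evenly low in the side view (from (185, 115) to (118, 335)). Both loose vials are upright, the rack hasn't moved, and nothing is in contact. Handing in.

```bash
python3 -c "
from station import ctrl
print(ctrl.finish_job())"
```

```text
the job is handed in; nothing more can be done
None
```

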